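# Fill the spigot tub

### The job

The round black tub is being packed with silver, yellow-tipped lamp-stand spigots for a show, and two of its seven places are still empty. Stand the two loose silver spigots upright on the floor of the tub, one in the middle of each empty place, so that the ring of six round the centre one is complete; it does not matter which goes where. The black and the red spigot do not belong in this tub.

Things in the scene. Friction and masses are not known exactly. Their poses are not given: they have to be found in the camera images.
- spigot_a_mid (a point): Loose silver spigot with a yellow tip, standing upright: a round base 42 mm in diameter, 30 mm high, and on it a stud 16 mm in diameter, 70 mm long; 100 mm tall, 0.12 to 0.24 kg. Point: on its axis, half-way up, 50 mm above its underside; the stud runs from 20 mm below it to 50 mm above. z points up the stud. Among the two stand an all-black spigot and a red one with a thick, short stud.
- spigot_b_mid (a point): Loose silver spigot with a yellow tip, standing upright: a round base 42 mm in diameter, 30 mm high, and on it a stud 16 mm in diameter, 70 mm long; 100 mm tall, 0.12 to 0.24 kg. Point: on its axis, half-way up, 50 mm above its underside; the stud runs from 20 mm below it to 50 mm above. z points up the stud. The twin of spigot_a.
- gap_a (a point): Middle of an empty place in the round black tub, on its inner floor (4 mm above the bench); z up. The tub is fixed, 158 mm wide inside, rim 28 mm above that floor, wall 4 mm thick. Seven places 50 mm apart, one at the centre and six round it; five hold silver spigots like the loose ones, clipped fast. A base has about 8 mm of play all round in an empty place.
- gap_b (a point): Middle of the other empty place, as gap_a but on the opposite side: the tub's centre is half-way between the two, 50 mm from each. Neighbouring studs stand 50 mm from an empty place, at 120, 180 and 240 degrees from the outward direction, so fingers have most room on the line square to that direction.
Mind the look-alikes: they are no part of the job. Of the things like the part that bears gap_a, leave any that is orange; of the rest the larger one is meant.

How it is judged:
By the outcome, as a careful person would: the job done as asked, in the order asked, and still so for the second after the job is handed in, with the robot touching nothing.
It also fails if it takes over 59 s, if anything falls off the work surface, if the arm or the gripper's body presses on something with over 40 N, if the wrist force passes 120 N, or if a joint passes its speed limit or range.

### The arm

A 7-joint arm with a two-finger parallel gripper is mounted at the origin on the work surface. World frame = base frame: x ahead of the robot, y to its left, z up, the work surface at z = 0. Lengths are in mm, angles in rad, forces in N, time in s.
With the tool pointing down it reaches from about 425 to 800 mm from the base axis. Payload 8.3 kg.
Tool frame: the origin (TCP) lies on the centre line of the jaws, within the pads' length; the fingertips stand 25 mm ahead of it and the grasp point (between the pads) lies 6 mm ahead of it; z points along the fingers, y is the direction in which the jaws open and shut (so a half turn about z gives the same grasp; the last joint's range is limited). The gripper opens to 85 mm and grips with 20 to 120 N. Pads are 22 mm wide; open, the fingers measure 114 mm over their backs; the gripper's body (76 mm by 85 mm) begins 54 mm behind the grasp point. The pads swing forward as they close: fully open they stand 13 mm farther back than shut.
Start: joints at [1.135, 0.383, 0.016, 1.37, -0.006, 1.388, -0.046], TCP at [227.675, -582.037, 234.879] pointing down, gripper open.
Joint ranges: [-2.95, 2.95], [-0.25, 2.06], [-1.52, 1.56], [0.18, 2.33], [-1.44, 4.58], [0.02, 2.06], [-3.01, 3.01]. Speed limits (rad/s): [2.39, 2.39, 3.01, 3.01, 3.14, 3.14, 3.14].

### API

Orientations are given as a unit quaternion [x, y, z, w].
In Python, from station import robot gives the robot as it stands.
- The arm moves only by the tool drive_tool, never from a script. Its argument "motion" is a list of rows, each a list of 3 entries, a list of its own where there are three numbers: the turn, a rotation vector about the tool's x, y, z in rad, then the shift along the tool's x, y, z in m, then the opening in per cent of the stroke, from 0 (shut) to 100 (fully open). In form: [[[wx, wy, wz], [dx, dy, dz], hand], ...]. A call has 1 to 10 rows; each row shifts and turns the pose as measured when the row begins, along the tool's axes as they then stand; what a row does not reach is not made up. A row lasts 1/12 s, in which the tool goes at most 41.7 mm and 7.16 degrees, less where a joint would pass 70% of its speed; a pose out of reach is approached as far as the arm can. A call is refused whole if a number of a shift passes 0.0417 or a number of a turn 0.125, either way. A call with a gripper value outside its range is refused whole. The fingers move at their own pace and stop on an object; "force" is the grip in N (left out, the last holds). Time passes only in rows, so rows that do not move let the fingers close. It gives the time, the measured TCP pose, the force and the opening at its end, in the units of the state.
- robot.observe(): the state, without advancing time (a new reading comes with each control period).
- robot.camera(name): name is "scene" or "side" or "wrist"; returns the picture (480x640x3 uint8, blue, green, red); there is no depth.
- robot.camera_model(name): a dict with "camera_matrix" (3x3 intrinsics, pixels), "R" (3x3) and "t" (3): a world point X has camera coordinates R X + t. Camera axes: x right, y down, z forward; pixel columns grow to the right and rows downward; lengths in mm; the calibration is good to about 2 mm. A picture is of the moment at which its call begins: read the wrist's pose just before it. camera_model takes no time and is no camera call; for the wrist camera it gives the pose at the moment of the call.
- robot.close_job(): hands the job in, once; it reports no verdict.
The state is a dict: "time_s": time; "joint_positions": joint angles; "qd": joint speeds; "tau": joint torques, N m; "tcp_pos": TCP position; "orientation": TCP orientation; "contact_force": force on the tool from outside, world axes, zero at the start; "ft_torque": the same for the moment, N m; "grip_width": finger opening in mm.
Only numpy, scipy, OpenCV 4.12 (cv2) and the standard library are available. Lean on these libraries where they do the work, as an engineer would, in place of code of your own. Each camera call takes 0.05 s, during which the arm holds its last target. There are 200 camera calls.

## Working session

There is one attempt and no reset: what is moved stays moved. The work goes in short steps, Python scripts to look and compute and a tool call to move; the robot and the scene stay as the last step left them, time stands still between calls to the robot, and variables do not carry over. Pictures are saved under pics/ and viewed, about 8 in all and at most 12, crops included, and the job is handed in when it is done.

Besides the shell and the picture viewer there is one more tool, called after "Call:" as name(argument=value, ...), one argument or row to a line, values as JSON. drive_tool: Moves the arm, as the interface text tells. Its arguments: {"type":"object","properties":{"motion":{"type":"array","items":{"type":"array"}},"force":{"type":"number"}},"required":["motion"]}

```bash
ls; mkdir -p pics
python3 - <<'E'
from station import robot
import cv2
print(robot.observe())
for n in("scene","side"):
    cv2.imwrite(f"pics/{n}0.png",robot.camera(n)); m=robot.camera_model(n); print(n,m)
E
```

```text
pics
{'time_s': 0.0, 'joint_positions': array([ 1.13510892,  0.38424462,  0.01640004,  1.37116609, -0.00631357,
        1.38820096, -0.04650954]), 'qd': array([ 8.90314260e-05, -4.27437103e-04,  7.09621721e-06, -1.08138822e-03,
        1.68140139e-03,  1.69163535e-03, -5.17249699e-04]), 'tau': array([-2.31718259e-04, -6.27587628e+01,  8.44736360e-01, -3.71823692e+01,
        1.67641119e-02,  1.42114540e-02, -3.35373568e-05]), 'tcp_pos': array([ 227.47387673, -581.59654988,  233.86963079]), 'orientation': array([ 9.82675906e-01,  1.85329691e-01, -1.98568312e-04, -9.64594654e-04]), 'contact_force': array([ 0.22427947,  0.5706755 , -0.34935037]), 'ft_torque': array([ 0.07689058, -0.0067262 ,  0.05778354]), 'grip_width': 85.61166246633972}
scene {'camera_matrix': array([[457.61298568,   0.        , 313.21718874],
       [  0.        , 457.61298568, 239.76152189],
       [  0.        ,   0.        ,   1.        ]]), 'R': array([[-0.06911012,  0.99758621,  0.0067492 ],
       [ 0.83154199,  0.06134203, -0.55206437],
       [-0.55114581, -0.03254099, -0.83377417]]), 't': array([  64.79044094, -453.16630425, 1145.35731147])}
side {'camera_matrix': array([[481.90648941,   0.        , 320.74128997],
       [  0.        , 481.90648941, 243.70564089],
       [  0.        ,   0.        ,   1.        ]]), 'R': array([[-0.69840328, -0.71560737, -0.0117872 ],
       [-0.43246972,  0.43508074, -0.78973077],
       [ 0.57026555, -0.54645296, -0.61334034]]), 't': array([385.76962659, 305.73304792, 643.15320753])}
```

View pics/scene0.png

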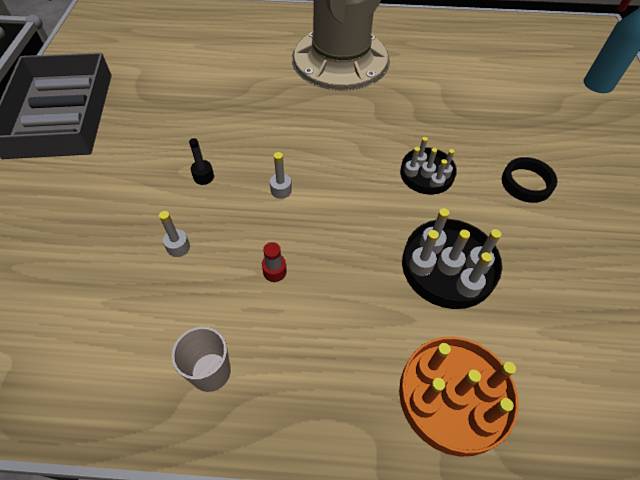

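View pics/side0.png

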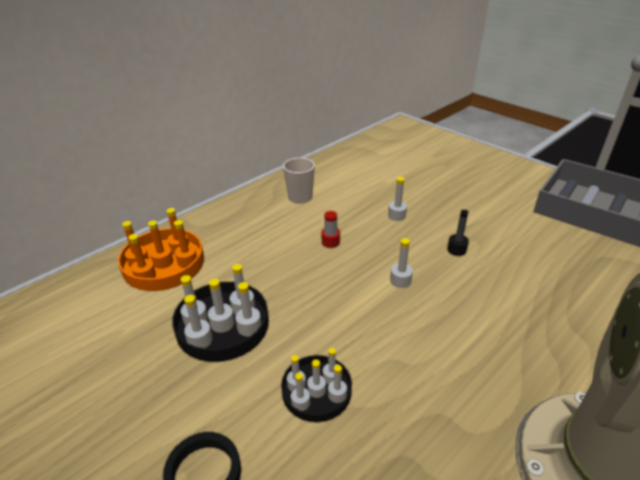

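The scene view shows the robot at the top, with +y to the right.
- **Tubs:** the large black tub is at (452,262). The look-alikes are a small black tub at (428,170), an orange one at (460,395) and a black ring at (529,179).
- **Spigots:** the loose silver ones are at (280,186) and (175,243). The black one is at (202,172) and the red one at (274,268).

I choose the large black tub and the two silver yellow-tipped spigots.

```bash
cat > h.py <<'E'
import numpy as np, cv2
def P(m): return np.array(m["camera_matrix"])@np.c_[m["R"],m["t"]]
def proj(m,X):
    p=P(m)@np.r_[X,1]; return p[:2]/p[2]
def ray_z(m,uv,z):
    K,R,t=m["camera_matrix"],m["R"],m["t"]
    d=R.T@np.linalg.solve(K,np.r_[uv,1]); c=-R.T@t
    return c+d*(z-c[2])/d[2]
def yellow(img,lo=(22,140,110),hi=(34,255,255),amin=8):
    hsv=cv2.cvtColor(img,cv2.COLOR_BGR2HSV); k=cv2.inRange(hsv,lo,hi)
    n,_,s,c=cv2.connectedComponentsWithStats(k)
    return [(c[i].round(2),s[i,4]) for i in range(1,n) if s[i,4]>=amin]
E
python3 - <<'E'
from station import robot
from h import *
a=cv2.imread("pics/scene0.png");b=cv2.imread("pics/side0.png")
ms,md=robot.camera_model("scene"),robot.camera_model("side")
ya,yb=yellow(a),yellow(b)
print(len(ya),len(yb))
for c,s in ya:
    best=[]
    for d,_ in yb:
        X=cv2.triangulatePoints(P(ms),P(md),c,d).ravel();X=X[:3]/X[3]
        e=np.linalg.norm(proj(ms,X)-c)+np.linalg.norm(proj(md,X)-d)
        if 40<X[2]<115: best.append((e,X.round(1),d))
    best.sort(key=lambda q:q[0]); print(c,s,[(round(q[0],2),q[1],q[2]) for q in best[:2] if q[0]<4])
A=cv2.resize(a[120:300,150:330],None,fx=3,fy=3,interpolation=2);B=cv2.resize(a[200:320,390:510],(540,540),interpolation=2)
cv2.imwrite("pics/c.png",cv2.resize(np.hstack([A,B]),(800,400)))
E
```

```text
17 17
[424.64 138.68] 22 [(np.float64(1.69), array([338.7, 175.4,  68.7]), array([337.39, 368.51])), (np.float64(2.53), array([357. , 170. ,  86.5]), array([331.5 , 351.14]))]
[416.76 148.71] 21 [(np.float64(0.67), array([348.5, 164. ,  49.7]), array([337.39, 368.51])), (np.float64(1.53), array([367.2, 158.6,  68.6]), array([331.5 , 351.14]))]
[433.95 149.81] 21 [(np.float64(1.58), array([367.7, 191.4,  68.7]), array([315.51, 363.34]))]
[451.43 150.9 ] 21 [(np.float64(1.37), array([368.2, 224.9,  68.6]), array([298.27, 376.63])), (np.float64(2.93), array([385.5, 217.5,  86.6]), array([294.29, 358.5 ]))]
[277.98 155.09] 53 [(np.float64(0.48), array([433.1, -99.8,  98.4]), array([404.63, 242.09]))]
[443.83 161.04] 24 [(np.float64(0.03), array([378.6, 215. ,  50. ]), array([298.27, 376.63])), (np.float64(1.57), array([396.1, 207.7,  69. ]), array([294.29, 358.5 ]))]
[444.09 212.13] 68 [(np.float64(1.96), array([543.5, 186.8, 102.5]), array([242.98, 286.89]))]
[163.51 214.71] 68 [(np.float64(0.44), array([ 579.8, -272.8,   97.5]), array([400.16, 179.82]))]
[495.7  233.05] 74 [(np.float64
[... 275 characters left out ...]
ray([584.6, 215.6, 102.4]), array([213.86, 283.41]))]
[486.05 256.5 ] 78 [(np.float64(2.0), array([625.5, 243.9, 102.7]), array([185.66, 279.7 ])), (np.float64(2.71), array([608. , 254.2,  75.9]), array([189.21, 299.53]))]
[444.19 348.39] 115 [(np.float64(2.29), array([778.3, 166.1, 102.2]), array([178.21, 223.27]))]
[509.32 367.34] 117 [(np.float64(2.66), array([798.5, 250.6, 101.9]), array([132.88, 237.77]))]
[474.31 375.46] 120 [(np.float64(2.53), array([812.6, 202.8, 101.3]), array([152.4, 224.3]))]
[438.54 383.72] 130 [(np.float64(2.45), array([826.9, 154.5, 101.4]), array([170.55, 211.35]))]
[506.53 404.18] 137 [(np.float64(2.91), array([847.2, 238.9, 101.9]), array([126.63, 224.49]))]
```

View pics/c.png

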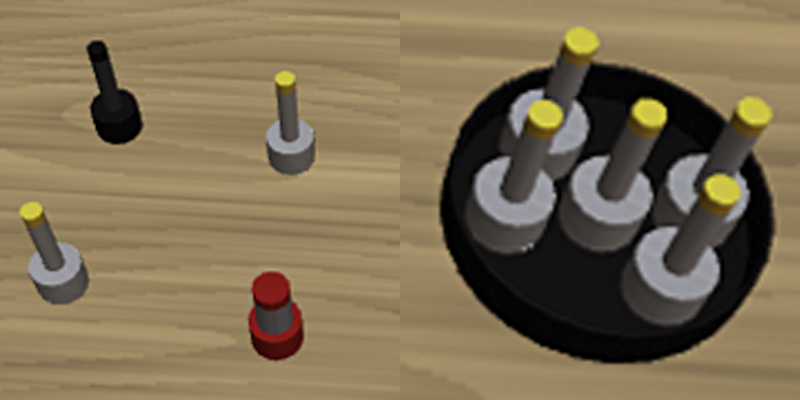

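The crop confirms both loose silver spigots with yellow tips. It also shows the large black tub with empty places at its upper right and lower left. Tub centre is about (584.6, 215.6) and the gaps lie at 155° and 335°: gap_a ≈ (539.3, 236.8), gap_b ≈ (629.9, 194.5).

```bash
cat >> h.py <<'E'
from scipy.spatial.transform import Rotation as Ro
def plan(o,target,theta,n):
    """rows in tool axes from the state o to target (mm), tool x at heading theta (deg), pointing down"""
    R0=Ro.from_quat(o["orientation"]); R1=Ro.from_matrix(np.column_stack([[np.cos(np.radians(theta)),np.sin(np.radians(theta)),0],[np.sin(np.radians(theta)),-np.cos(np.radians(theta)),0],[0,0,-1]]))
    w=(R0.inv()*R1).as_rotvec(); d=(np.array(target)-o["tcp_pos"])/n/1000
    print("t",round(o["time_s"],2),"pos",o["tcp_pos"].round(1),"left",(d*n*1000).round(1),"turn",w.round(3),"grip",round(o["grip_width"],1),"F",o["contact_force"].round(1))
    for i in range(n):
        R=R0*Ro.from_rotvec(w*i/n); print([(w/n).round(3).tolist(),R.inv().apply(d).round(4).tolist()])
E
python3 - <<'E'
from station import robot
from h import *
plan(robot.observe(),[579.8,-272.8,200],155,20)
E
```

```text
t 0.1 pos [ 227.4 -581.6  234. ] left [352.4 308.8 -34. ] turn [-1.000e-03 -2.000e-03 -2.332e+00] grip 85.4 F [-0.4  0.3  0.2]
[[-0.0, -0.0, -0.117], [0.022, -0.008, 0.0017]]
[[-0.0, -0.0, -0.117], [0.0228, -0.0053, 0.0017]]
[[-0.0, -0.0, -0.117], [0.0233, -0.0027, 0.0017]]
[[-0.0, -0.0, -0.117], [0.0234, 0.0001, 0.0017]]
[[-0.0, -0.0, -0.117], [0.0233, 0.0028, 0.0017]]
[[-0.0, -0.0, -0.117], [0.0228, 0.0055, 0.0017]]
[[-0.0, -0.0, -0.117], [0.022, 0.0081, 0.0017]]
[[-0.0, -0.0, -0.117], [0.0209, 0.0106, 0.0017]]
[[-0.0, -0.0, -0.117], [0.0195, 0.013, 0.0017]]
[[-0.0, -0.0, -0.117], [0.0179, 0.0151, 0.0017]]
[[-0.0, -0.0, -0.117], [0.016, 0.0171, 0.0017]]
[[-0.0, -0.0, -0.117], [0.0139, 0.0189, 0.0017]]
[[-0.0, -0.0, -0.117], [0.0116, 0.0204, 0.0017]]
[[-0.0, -0.0, -0.117], [0.0092, 0.0216, 0.0017]]
[[-0.0, -0.0, -0.117], [0.0066, 0.0225, 0.0017]]
[[-0.0, -0.0, -0.117], [0.0039, 0.0231, 0.0017]]
[[-0.0, -0.0, -0.117], [0.0012, 0.0234, 0.0017]]
[[-0.0, -0.0, -0.117], [-0.0015, 0.0234, 0.0017]]
[[-0.0, -0.0, -0.117], [-0.0042, 0.023, 0.0017]]
[[-0.0, -0.0, -0.117], [-0.0069, 0.0224, 0.0017]]
```

Call:
drive_tool(
  motion=[
    [[0, 0, -0.117], [0.022, -0.008, 0.001], 100],
    [[0, 0, -0.117], [0.023, -0.005, 0.001], 100],
    [[0, 0, -0.117], [0.023, -0.003, 0.001], 100],
    [[0, 0, -0.117], [0.023, 0, 0.001], 100],
    [[0, 0, -0.117], [0.023, 0.003, 0.001], 100],
    [[0, 0, -0.117], [0.023, 0.0055, 0.001], 100],
    [[0, 0, -0.117], [0.022, 0.008, 0.001], 100],
    [[0, 0, -0.117], [0.021, 0.0105, 0.001], 100],
    [[0, 0, -0.117], [0.0195, 0.013, 0.001], 100],
    [[0, 0, -0.117], [0.018, 0.015, 0.001], 100],
  ],
)

```text
time_s: 0.93
tcp_pos: [398.5, -421.0, 217.3]
orientation: [0.704, 0.71, -0.001, -0.006]
contact_force: [0.4, 0.2, -0.6]
grip_width: 85.4
```

Run:
```python
from station import robot
from h import *
plan(robot.observe(),[579.8,-272.8,200],155,10)
```

```text
t 0.93 pos [ 398.5 -421.   217.3] left [181.3 148.2 -17.3] turn [-0.005 -0.012 -1.125] grip 85.4 F [ 0.4  0.2 -0.6]
[[-0.001, -0.001, -0.113], [0.0146, 0.0183, 0.0016]]
[[-0.001, -0.001, -0.113], [0.0125, 0.0198, 0.0016]]
[[-0.001, -0.001, -0.113], [0.0102, 0.0211, 0.0016]]
[[-0.001, -0.001, -0.113], [0.0078, 0.0221, 0.0016]]
[[-0.001, -0.001, -0.113], [0.0052, 0.0228, 0.0016]]
[[-0.001, -0.001, -0.113], [0.0026, 0.0233, 0.0016]]
[[-0.001, -0.001, -0.113], [0.0, 0.0234, 0.0017]]
[[-0.001, -0.001, -0.113], [-0.0026, 0.0233, 0.0017]]
[[-0.001, -0.001, -0.113], [-0.0052, 0.0228, 0.0017]]
[[-0.001, -0.001, -0.113], [-0.0077, 0.0221, 0.0017]]
```

Call:
drive_tool(
  motion=[
    [[0, -0.001, -0.113], [0.0146, 0.0183, 0.001], 100],
    [[-0.001, -0.001, -0.113], [0.0125, 0.02, 0.001], 100],
    [[0, -0.001, -0.113], [0.01, 0.021, 0.001], 100],
    [[-0.001, -0.001, -0.113], [0.008, 0.022, 0.001], 100],
    [[0, -0.001, -0.113], [0.005, 0.023, 0.001], 100],
    [[-0.001, -0.001, -0.113], [0.0025, 0.0233, 0.001], 100],
    [[0, -0.001, -0.113], [0, 0.0234, 0.001], 100],
    [[-0.001, -0.001, -0.113], [-0.0025, 0.0233, 0.001], 100],
    [[0, -0.001, -0.113], [-0.005, 0.023, 0.001], 100],
    [[-0.001, -0.001, -0.113], [-0.0075, 0.022, 0.001], 100],
  ],
)

```text
time_s: 1.77
tcp_pos: [580.5, -258.1, 201.3]
orientation: [0.186, 0.983, 0.002, -0.005]
contact_force: [0.1, 0.3, -0.3]
grip_width: 85.3
```

Run:
```python
from station import robot
from h import *
m=robot.camera_model("wrist");i=robot.camera("wrist");cv2.imwrite("pics/w1.png",i)
for c,s in yellow(i): print(c,s,ray_z(m,c,99).round(1))
print(proj(m,[579.8,-272.8,99]))
plan(robot.observe(),[579.8,-272.8,72],155,8)
```

```text
[310.89 252.72] 426 [ 585.1 -269.4   99. ]
[304.01740253 248.0247316 ]
t 1.82 pos [ 583.5 -252.5  200.8] left [  -3.7  -20.3 -128.8] turn [ 0.006 -0.011  0.077] grip 85.7 F [-0.   5.1 -0.6]
[[0.001, -0.001, 0.01], [-0.0006, -0.0027, 0.0161]]
[[0.001, -0.001, 0.01], [-0.0006, -0.0026, 0.0161]]
[[0.001, -0.001, 0.01], [-0.0006, -0.0026, 0.0161]]
[[0.001, -0.001, 0.01], [-0.0006, -0.0026, 0.0161]]
[[0.001, -0.001, 0.01], [-0.0006, -0.0026, 0.0161]]
[[0.001, -0.001, 0.01], [-0.0006, -0.0026, 0.0161]]
[[0.001, -0.001, 0.01], [-0.0006, -0.0025, 0.0161]]
[[0.001, -0.001, 0.01], [-0.0007, -0.0025, 0.0161]]
```

View pics/w1.png

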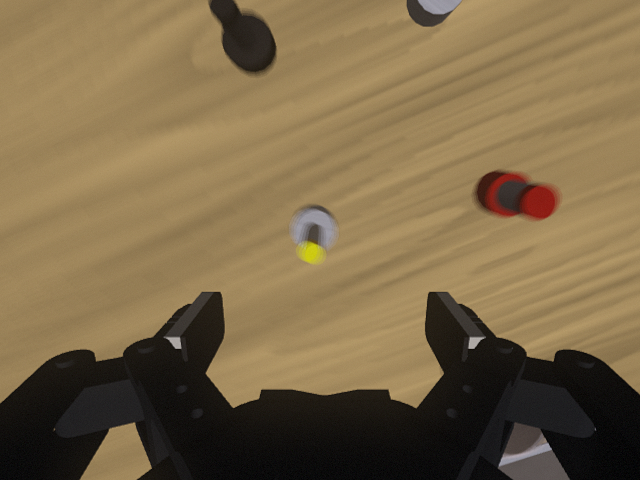

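The spigot tip is at (311,253) between the open jaws. The frame is blurred because the arm was still settling, so I'll correct, settle and look again.

Call:
drive_tool(
  motion=[
    [[0.003, -0.005, 0.04], [-0.002, -0.01, 0], 100],
    [[0.003, -0.005, 0.037], [-0.002, -0.01, 0], 100],
    [[0, 0, 0], [0, 0, 0], 100],
    [[0, 0, 0], [0, 0, 0], 100],
  ],
)

```text
time_s: 2.15
tcp_pos: [579.8, -271.8, 198.3]
orientation: [0.218, 0.976, 0.001, -0.002]
contact_force: [0.7, -0.6, 0.0]
grip_width: 85.6
```

Run:
```python
from station import robot
from h import *
m=robot.camera_model("wrist");i=robot.camera("wrist");cv2.imwrite("pics/w2.png",i)
for c,s in yellow(i): print(c,s,ray_z(m,c,99).round(1))
print(proj(m,[579.8,-272.8,99]))
plan(robot.observe(),[579.8,-272.8,72],155,8)
```

```text
[323.38 244.87] 386 [ 581.8 -272.5   99. ]
[321.77452445 242.67405874]
t 2.2 pos [ 579.5 -272.5  198.3] left [   0.3   -0.3 -126.3] turn [ 0.    -0.004 -0.004] grip 85.5 F [-0.6 -0.1  0.1]
[[0.0, -0.0, -0.001], [-0.0001, -0.0, 0.0158]]
[[0.0, -0.0, -0.001], [-0.0001, -0.0, 0.0158]]
[[0.0, -0.0, -0.001], [-0.0001, -0.0, 0.0158]]
[[0.0, -0.0, -0.001], [-0.0001, -0.0, 0.0158]]
[[0.0, -0.0, -0.001], [-0.0001, -0.0, 0.0158]]
[[0.0, -0.0, -0.001], [-0.0001, -0.0, 0.0158]]
[[0.0, -0.0, -0.001], [-0.0001, -0.0, 0.0158]]
[[0.0, -0.0, -0.001], [-0.0001, -0.0, 0.0158]]
```

Call:
drive_tool(
  motion=[
    [[0, 0, 0], [-0.001, 0, 0.016], 100],
    [[0, 0, 0], [0, 0, 0.016], 100],
    [[0, 0, 0], [0, 0, 0.016], 100],
    [[0, 0, 0], [0, 0, 0.016], 100],
    [[0, 0, 0], [0, 0, 0.016], 100],
    [[0, 0, 0], [0, 0, 0.016], 100],
    [[0, 0, 0], [0, 0, 0.016], 100],
    [[0, 0, 0], [0, 0, 0.012], 100],
    [[0, 0, 0], [0, 0, 0], 100],
    [[0, 0, 0], [0, 0, 0], 100],
  ],
)

```text
time_s: 3.03
tcp_pos: [575.5, -283.5, 72.4]
orientation: [0.227, 0.974, -0.003, 0.0]
contact_force: [0.1, 0.4, 0.4]
grip_width: 85.6
```

Call:
drive_tool(
  motion=[
    [[0, 0, 0], [0, 0, 0], 0],
    [[0, 0, 0], [0, 0, 0], 0],
    [[0, 0, 0], [0, 0, 0], 0],
    [[0, 0, 0], [0, 0, 0], 0],
    [[0, 0, 0], [0, 0, 0], 0],
    [[0, 0, 0], [0, 0, 0], 0],
    [[0, 0, 0], [0, 0, 0], 0],
    [[0, 0, 0], [0, 0, 0], 0],
  ],
  force=50,
)

```text
time_s: 3.7
tcp_pos: [577.7, -284.4, 77.3]
orientation: [0.228, 0.974, -0.003, 0.003]
contact_force: [-0.3, 0.5, -2.5]
grip_width: 14.3
```

Run:
```python
from station import robot
from h import *
plan(robot.observe(),[579.8,-272.8,220],155,1)
```

```text
t 3.7 pos [ 577.7 -284.4   77.3] left [  2.1  11.6 142.7] turn [-0.005  0.008 -0.023] grip 14.3 F [-0.3  0.5 -2.5]
[[-0.005, 0.008, -0.023], [0.0022, 0.0106, -0.1428]]
```

The tool drifted about 11 mm sideways during the descent and the fingers closed off-centre, so I need a look.

Run:
```python
from station import robot
from h import *
a=robot.camera("scene");b=robot.camera("side")
A=cv2.resize(a[150:300,100:250],(400,400),interpolation=2);B=cv2.resize(b[130:260,340:470],(400,400),interpolation=2)
cv2.imwrite("pics/g1.png",np.hstack([A,B]))
plan(robot.observe(),[579.8,-272.8,220],155,1)
print(robot.observe()["joint_positions"].round(3))
```

```text
t 3.8 pos [ 577.6 -284.5   77.2] left [  2.2  11.7 142.8] turn [-0.005  0.008 -0.023] grip 14.6 F [-0.4 -0.3 -2.6]
[[-0.005, 0.008, -0.023], [0.0021, 0.0107, -0.1429]]
[ 0.751  0.583 -0.492  1.499  0.299  1.127  1.311]
```

View pics/g1.png

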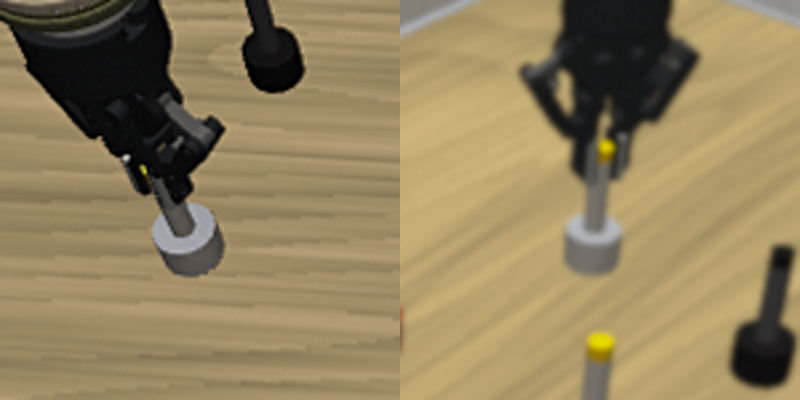

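Run:
```python
from station import robot
from h import *
ms,md=robot.camera_model("scene"),robot.camera_model("side")
for xy in([580.5,-272.6],[577.6,-284.5]):
  for z in(30,95): print(xy,z,"scene",proj(ms,[*xy,z]).round(1),"side",proj(md,[*xy,z]).round(1))
print("observed base top scene 170.1,237 side 403.0,204.1; tip side 407,178.1")
X=cv2.triangulatePoints(P(ms),P(md),np.array([170.1,237.]),np.array([403.,204.1])).ravel();print((X/X[3]).round(1))
```

```text
[580.5, -272.6] 30 scene [173.5 237.6] side [397.1 205.5]
[580.5, -272.6] 95 scene [163.7 215.7] side [399.6 180.8]
[577.6, -284.5] 30 scene [167.3 235.9] side [401.4 204. ]
[577.6, -284.5] 95 scene [157.1 213.9] side [404.  179.3]
observed base top scene 170.1,237 side 403.0,204.1; tip side 407,178.1
[ 575.5 -283.2   28.6    1. ]
```

The spigot was slid about 12 mm to (576,-284) but is upright and held, with the TCP about 77 mm above its underside. Lifting.

Call:
drive_tool(
  motion=[
    [[0, 0, 0], [0, 0, -0.01], 0],
    [[0, 0, 0], [0, 0, -0.018], 0],
    [[0, 0, 0], [0, 0, -0.02], 0],
    [[0, 0, 0], [0, 0, -0.025], 0],
    [[0, 0, 0], [0, 0, -0.025], 0],
    [[0, 0, 0], [0, 0, -0.025], 0],
    [[0, 0, 0], [0, 0, -0.02], 0],
    [[0, 0, 0], [0, 0, 0], 0],
    [[0, 0, 0], [0, 0, 0], 0],
  ],
)

```text
time_s: 4.55
tcp_pos: [575.1, -282.3, 229.1]
orientation: [0.227, 0.974, -0.003, 0.001]
contact_force: [0.2, 0.1, -1.8]
grip_width: 14.5
```

Run:
```python
from station import robot
from h import *
plan(robot.observe(),[629.9,194.5,225],155,20)
```

```text
t 4.55 pos [ 575.1 -282.3  229.1] left [ 54.8 476.8  -4.1] turn [-0.005  0.003 -0.023] grip 14.5 F [ 0.2  0.1 -1.8]
[[-0.0, 0.0, -0.001], [0.0081, 0.0226, 0.0001]]
[[-0.0, 0.0, -0.001], [0.0081, 0.0226, 0.0001]]
[[-0.0, 0.0, -0.001], [0.0081, 0.0226, 0.0001]]
[[-0.0, 0.0, -0.001], [0.008, 0.0226, 0.0001]]
[[-0.0, 0.0, -0.001], [0.008, 0.0226, 0.0001]]
[[-0.0, 0.0, -0.001], [0.008, 0.0226, 0.0001]]
[[-0.0, 0.0, -0.001], [0.0079, 0.0226, 0.0001]]
[[-0.0, 0.0, -0.001], [0.0079, 0.0227, 0.0001]]
[[-0.0, 0.0, -0.001], [0.0079, 0.0227, 0.0001]]
[[-0.0, 0.0, -0.001], [0.0079, 0.0227, 0.0001]]
[[-0.0, 0.0, -0.001], [0.0078, 0.0227, 0.0001]]
[[-0.0, 0.0, -0.001], [0.0078, 0.0227, 0.0001]]
[[-0.0, 0.0, -0.001], [0.0078, 0.0227, 0.0002]]
[[-0.0, 0.0, -0.001], [0.0078, 0.0227, 0.0002]]
[[-0.0, 0.0, -0.001], [0.0077, 0.0227, 0.0002]]
[[-0.0, 0.0, -0.001], [0.0077, 0.0227, 0.0002]]
[[-0.0, 0.0, -0.001], [0.0077, 0.0227, 0.0002]]
[[-0.0, 0.0, -0.001], [0.0077, 0.0227, 0.0002]]
[[-0.0, 0.0, -0.001], [0.0076, 0.0227, 0.0002]]
[[-0.0, 0.0, -0.001], [0.0076, 0.0228, 0.0002]]
```

Call:
drive_tool(
  motion=[
    [[0, 0, -0.002], [0.008, 0.0226, 0], 0],
    [[0, 0, -0.002], [0.008, 0.0226, 0], 0],
    [[0, 0, -0.002], [0.008, 0.0226, 0], 0],
    [[0, 0, -0.001], [0.008, 0.0226, 0], 0],
    [[0, 0, -0.001], [0.008, 0.0226, 0], 0],
    [[0, 0, -0.001], [0.008, 0.0226, 0], 0],
    [[0, 0, -0.001], [0.008, 0.0226, 0], 0],
    [[0, 0, -0.001], [0.008, 0.0226, 0], 0],
    [[0, 0, -0.001], [0.008, 0.0226, 0], 0],
    [[0, 0, -0.001], [0.008, 0.0226, 0], 0],
  ],
)

```text
time_s: 5.38
tcp_pos: [597.1, -44.0, 215.9]
orientation: [0.228, 0.974, -0.005, -0.007]
contact_force: [1.0, 0.4, -2.8]
grip_width: 14.4
```

Run:
```python
from station import robot
from h import *
plan(robot.observe(),[629.9,194.5,225],155,8)
```

```text
t 5.38 pos [597.1 -44.  215.9] left [ 32.8 238.5   9.1] turn [-0.013 -0.011 -0.024] grip 14.4 F [ 1.   0.4 -2.8]
[[-0.002, -0.001, -0.003], [0.0096, 0.0285, -0.0014]]
[[-0.002, -0.001, -0.003], [0.0095, 0.0285, -0.0014]]
[[-0.002, -0.001, -0.003], [0.0094, 0.0286, -0.0013]]
[[-0.002, -0.001, -0.003], [0.0093, 0.0286, -0.0013]]
[[-0.002, -0.001, -0.003], [0.0092, 0.0286, -0.0013]]
[[-0.002, -0.001, -0.003], [0.0091, 0.0287, -0.0012]]
[[-0.002, -0.001, -0.003], [0.009, 0.0287, -0.0012]]
[[-0.002, -0.001, -0.003], [0.009, 0.0287, -0.0012]]
```

Call:
drive_tool(
  motion=[
    [[-0.002, -0.001, -0.003], [0.0095, 0.0285, -0.0025], 0],
    [[-0.002, -0.001, -0.003], [0.0095, 0.0285, -0.0025], 0],
    [[-0.002, -0.001, -0.003], [0.0095, 0.0285, -0.0025], 0],
    [[-0.002, -0.001, -0.003], [0.0095, 0.0285, -0.0025], 0],
    [[-0.002, -0.001, -0.003], [0.0095, 0.0285, -0.0025], 0],
    [[-0.002, -0.001, -0.003], [0.009, 0.0285, -0.0025], 0],
    [[-0.002, -0.001, -0.003], [0.009, 0.0285, -0.0025], 0],
    [[-0.002, -0.001, -0.003], [0.005, 0.015, -0.0025], 0],
    [[0, 0, 0], [0, 0, 0], 0],
    [[0, 0, 0], [0, 0, 0], 0],
  ],
)

```text
time_s: 6.22
tcp_pos: [619.4, 196.4, 221.0]
orientation: [0.211, 0.977, -0.0, -0.011]
contact_force: [0.1, -0.5, -2.0]
grip_width: 14.8
```

```bash
cat > look.py <<'E'
from station import robot
from h import *
import sys
# yellow tips near the tub by triangulation, and where the held tip is
def tips(zlo,zhi,name=None):
    ms,md=robot.camera_model("scene"),robot.camera_model("side")
    a,b=robot.camera("scene"),robot.camera("side")
    if name:
        A=cv2.resize(a[150:320,380:550],(400,400),interpolation=2);B=cv2.resize(b[200:370,130:300],(400,400),interpolation=2)
        cv2.imwrite(f"pics/{name}.png",np.hstack([A,B]))
    for c,s in yellow(a,amin=4):
        for d,sd in yellow(b,amin=4):
            X=cv2.triangulatePoints(P(ms),P(md),c,d).ravel();X=X[:3]/X[3]
            e=np.linalg.norm(proj(ms,X)-c)+np.linalg.norm(proj(md,X)-d)
            if zlo<X[2]<zhi and e<3.5 and 450<X[0]<720 and 120<X[1]<320: print("tip",c,s,d,sd,X.round(1),round(e,1))
E
python3 - <<'E'
from look import *
plan(robot.observe(),[629.9,194.5,220],155,1)
tips(95,300,"h1")
E
```

```text
t 6.22 pos [619.4 196.4 221. ] left [10.5 -1.9 -1. ] turn [-0.006 -0.022  0.011] grip 14.8 F [ 0.1 -0.5 -2. ]
[[-0.006, -0.022, 0.011], [-0.0103, 0.0026, 0.0008]]
tip [483.89 192.83] 104 [197.8  200.52] 96 [616.6 198.2 242.1] 1.9
tip [483.89 192.83] 104 [213.93 283.5 ] 101 [537.  238.9 148.5] 1.0
tip [444.04 212.17] 69 [236.67 268.27] 89 [563.2 180.1 126.9] 0.6
tip [444.04 212.17] 69 [242.95 286.84] 98 [543.6 186.7 102.5] 1.9
tip [495.66 233.16] 74 [178.21 223.34] 68 [647.6 223.8 196.7] 2.0
tip [495.66 233.16] 74 [185.63 279.75] 97 [598.  255.  127.3] 1.2
tip [495.66 233.16] 74 [189.41 299.55] 108 [580.1 265.2 102.8] 2.1
tip [433.36 234.1 ] 72 [236.67 268.27] 89 [588.9 165.9 102.3] 1.8
tip [486.05 256.5 ] 78 [178.21 223.34] 68 [673.6 212.8 178. ] 2.8
tip [486.05 256.5 ] 78 [185.63 279.75] 97 [625.4 243.9 102.6] 2.0
```

View pics/h1.png

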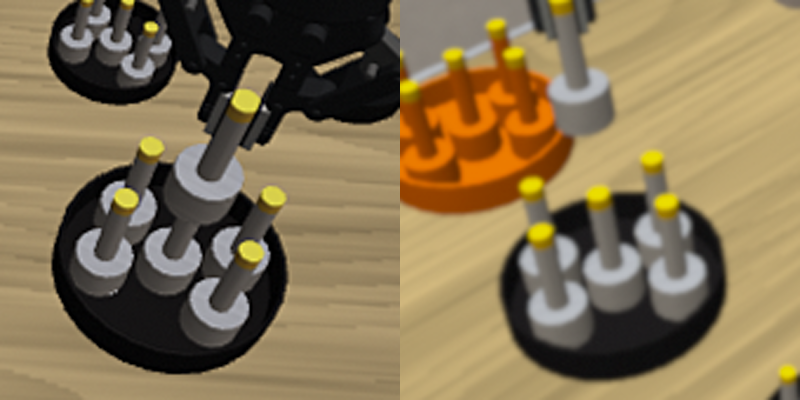

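The held spigot hangs above the tub, tip at scene (484,193), with the lower-left place still to reach. I'll measure its tilt from the base readings and correct the pose.

Call:
drive_tool(
  motion=[
    [[-0.003, -0.011, 0.005], [-0.007, 0.001, 0], 0],
    [[-0.003, -0.011, 0.005], [-0.006, 0.001, 0], 0],
    [[0, 0, 0], [0, 0, 0], 0],
    [[0, 0, 0], [0, 0, 0], 0],
  ],
)

```text
time_s: 6.65
tcp_pos: [634.9, 184.5, 220.0]
orientation: [0.221, 0.975, -0.002, 0.002]
contact_force: [-0.5, 0.1, -0.2]
grip_width: 14.2
```

Run:
```python
from look import *
ms,md=robot.camera_model("scene"),robot.camera_model("side")
X=cv2.triangulatePoints(P(ms),P(md),np.array([468.4,223.1]),np.array([206.5,239.1])).ravel();print("base top before",(X/X[3]).round(1))
for z in(173,242): print(z,proj(ms,[616.6,198.2,z]).round(1),proj(md,[616.6,198.2,z]).round(1))
plan(robot.observe(),[632.7,192.7,130],155,6)
tips(200,300)
```

```text
base top before [613.1 198.8 169.9   1. ]
173 [467.7 223.1] [204.2 236.7]
242 [482.9 192.4] [197.  200.7]
t 6.65 pos [634.9 184.5 220. ] left [ -2.2   8.2 -90. ] turn [-0.003  0.004 -0.01 ] grip 14.2 F [-0.5  0.1 -0.2]
[[-0.0, 0.001, -0.002], [0.001, 0.0011, 0.015]]
[[-0.0, 0.001, -0.002], [0.001, 0.0011, 0.015]]
[[-0.0, 0.001, -0.002], [0.001, 0.0011, 0.015]]
[[-0.0, 0.001, -0.002], [0.0009, 0.0011, 0.015]]
[[-0.0, 0.001, -0.002], [0.0009, 0.0011, 0.015]]
[[-0.0, 0.001, -0.002], [0.0009, 0.0011, 0.015]]
tip [476.36 201.63] 105 [199.13 194.25] 91 [631.5 186.5 241.5] 2.3
```

Call:
drive_tool(
  motion=[
    [[0, 0, -0.003], [0.0015, 0.002, 0.015], 0],
    [[0, 0, -0.003], [0.0015, 0.002, 0.015], 0],
    [[0, 0, -0.002], [0.001, 0.002, 0.015], 0],
    [[0, 0, -0.002], [0.001, 0.001, 0.015], 0],
    [[0, 0, 0], [0, 0, 0.012], 0],
    [[0, 0, 0], [0, 0, 0.008], 0],
    [[0, 0, 0], [0, 0, 0], 0],
    [[0, 0, 0], [0, 0, 0], 0],
  ],
)

```text
time_s: 7.42
tcp_pos: [634.6, 192.0, 139.1]
orientation: [0.218, 0.976, -0.001, 0.003]
contact_force: [0.3, 0.9, -1.0]
grip_width: 14.8
```

Run:
```python
from look import *
plan(robot.observe(),[633.2,192.6,125],155,2)
tips(130,300)
plan(robot.observe(),[633.2,192.6,125],155,2)
```

```text
t 7.42 pos [634.6 192.  139.1] left [ -1.4   0.6 -14.1] turn [-0.     0.007 -0.002] grip 14.8 F [ 0.3  0.9 -1. ]
[[-0.0, 0.003, -0.001], [0.0008, -0.0, 0.007]]
[[-0.0, 0.003, -0.001], [0.0008, -0.0, 0.007]]
tip [464.51 235.85] 116 [203.49 237.27] 86 [630.6 194.  161.8] 1.8
tip [486.05 256.5 ] 78 [172.65 210.05] 20 [686.9 208.  196.6] 1.4
t 7.52 pos [634.9 192.  139.6] left [ -1.7   0.6 -14.6] turn [ 0.     0.007 -0.002] grip 14.6 F [-0.5 -0.5 -1.3]
[[0.0, 0.004, -0.001], [0.0009, -0.0001, 0.0073]]
[[0.0, 0.004, -0.001], [0.0009, -0.0001, 0.0073]]
```

Call:
drive_tool(
  motion=[
    [[0, 0.003, 0], [0.001, 0, 0.009], 0],
    [[0, 0.003, 0], [0.0005, 0, 0.009], 0],
    [[0, 0.001, 0], [0, 0, 0.009], 0],
    [[0, 0, 0], [0, 0, 0.009], 0],
    [[0, 0, 0], [0, 0, 0.006], 0],
    [[0, 0, 0], [0, 0, 0.004], 0],
    [[0, 0, 0], [0, 0, 0], 0],
  ],
)

```text
time_s: 8.1
tcp_pos: [634.6, 192.9, 90.6]
orientation: [0.218, 0.976, 0.001, 0.001]
contact_force: [0.0, 0.1, -1.5]
grip_width: 14.3
```

Run:
```python
from look import *
plan(robot.observe(),[633.2,192.6,82],155,2)
tips(95,140)
```

```text
t 8.1 pos [634.6 192.9  90.6] left [-1.4 -0.3 -8.6] turn [ 0.002  0.002 -0.003] grip 14.3 F [ 0.   0.1 -1.5]
[[0.001, 0.001, -0.001], [0.0006, -0.0004, 0.0043]]
[[0.001, 0.001, -0.001], [0.0006, -0.0004, 0.0043]]
tip [441.67 209.33] 9 [236.69 268.42] 90 [560.5 178.7 128.3] 2.8
tip [441.67 209.33] 9 [242.98 286.78] 97 [541.  185.2 104.3] 1.5
tip [455.86 255.08] 80 [207.45 259.67] 89 [632.5 194.2 112.6] 2.0
```

Call:
drive_tool(
  motion=[
    [[0, 0, 0], [0.001, 0, 0.004], 0],
    [[0, 0, 0], [0.001, 0, 0.003], 0],
    [[0, 0, 0], [0, 0, 0.002], 0],
    [[0, 0, 0], [0, 0, 0], 0],
  ],
)

```text
time_s: 8.53
tcp_pos: [634.0, 194.7, 83.5]
orientation: [0.218, 0.976, 0.002, 0.003]
contact_force: [0.2, -0.1, -1.7]
grip_width: 14.6
```

Run:
```python
from look import *
plan(robot.observe(),[633.2,192.6,81],155,2)
tips(98,115)
```

```text
t 8.53 pos [634.  194.7  83.5] left [-0.8 -2.1 -2.5] turn [ 0.005  0.005 -0.003] grip 14.6 F [ 0.2 -0.1 -1.7]
[[0.003, 0.002, -0.001], [-0.0001, -0.0011, 0.0012]]
[[0.003, 0.002, -0.001], [-0.0001, -0.0011, 0.0012]]
tip [442.13 210.13] 23 [242.98 286.78] 97 [541.8 185.4 103.7] 0.7
tip [455.65 257.14] 81 [207.44 263.33] 87 [631.9 195.9 105.7] 1.9
```

Call:
drive_tool(
  motion=[
    [[0.002, 0.002, 0], [0.0005, -0.0015, 0.002], 0],
    [[0.002, 0.002, 0], [0, 0, 0.0015], 0],
    [[0, 0, 0], [0, 0, 0.001], 0],
  ],
)

```text
time_s: 8.88
tcp_pos: [633.6, 193.8, 80.6]
orientation: [0.218, 0.976, 0.001, 0.001]
contact_force: [-3.3, -1.0, 7.6]
grip_width: 14.1
```

Run:
```python
from look import *
plan(robot.observe(),[633.2,192.6,81],155,2)
tips(98,115)
```

```text
t 8.88 pos [633.6 193.8  80.6] left [-0.4 -1.2  0.4] turn [ 0.003  0.002 -0.003] grip 14.1 F [-3.3 -1.   7.6]
[[0.001, 0.001, -0.002], [-0.0001, -0.0007, -0.0002]]
[[0.001, 0.001, -0.002], [-0.0001, -0.0007, -0.0002]]
tip [442.04 210.52] 27 [242.98 286.78] 97 [542.2 185.2 103.3] 0.6
tip [454.52 257.66] 80 [208.28 264.81] 89 [631.  195.2 102.5] 1.7
```

Bottom contact is felt (7.6 N) and the tip is level with the others. Releasing.

Call:
drive_tool(
  motion=[
    [[0, 0, 0], [0, 0, 0], 15],
    [[0, 0, 0], [0, 0, 0], 30],
    [[0, 0, 0], [0, 0, 0], 45],
    [[0, 0, 0], [0, 0, 0], 45],
    [[0, 0, 0], [0, 0, 0], 45],
  ],
)

```text
time_s: 9.4
tcp_pos: [634.2, 193.9, 80.9]
orientation: [0.218, 0.976, 0.001, 0.002]
contact_force: [-0.4, -0.1, -0.9]
grip_width: 38.7
```

Run:
```python
from look import *
plan(robot.observe(),[631,195.2,220],155,6)
tips(98,115)
```

```text
t 9.4 pos [634.2 193.9  80.9] left [ -3.2   1.3 139.1] turn [ 0.003  0.003 -0.003] grip 38.7 F [-0.4 -0.1 -0.9]
[[0.001, 0.001, -0.001], [0.0005, 0.0001, -0.0232]]
[[0.001, 0.001, -0.001], [0.0005, 0.0, -0.0232]]
[[0.001, 0.001, -0.001], [0.0005, 0.0, -0.0232]]
[[0.001, 0.001, -0.001], [0.0005, 0.0, -0.0232]]
[[0.001, 0.001, -0.001], [0.0005, -0.0, -0.0232]]
[[0.001, 0.001, -0.001], [0.0006, -0.0, -0.0232]]
tip [442.32 210.16] 25 [242.98 286.78] 97 [541.8 185.6 103.8] 0.5
tip [454.3  257.31] 83 [208.44 265.27] 91 [630.2 195.2 102.1] 1.5
tip [485.28 253.28] 18 [185.71 279.67] 97 [621.9 243.8 105.2] 0.1
```

Call:
drive_tool(
  motion=[
    [[0, 0, 0], [0, 0, -0.01], 45],
    [[0, 0, 0], [0, 0, -0.02], 45],
    [[0, 0, 0], [0, 0, -0.025], 45],
    [[0, 0, 0], [0, 0, -0.025], 45],
    [[0, 0, 0], [0, 0, -0.025], 45],
    [[0, 0, 0], [0, 0, -0.02], 45],
    [[0, 0, 0], [0, 0, 0], 45],
  ],
)

```text
time_s: 10.08
tcp_pos: [632.1, 193.5, 213.6]
orientation: [0.218, 0.976, 0.001, 0.0]
contact_force: [0.4, 0.4, 0.4]
grip_width: 38.5
```

Run:
```python
from look import *
plan(robot.observe(),[434,-100,210],155,15)
```

```text
t 10.08 pos [632.1 193.5 213.6] left [-198.1 -293.5   -3.6] turn [ 0.002 -0.    -0.002] grip 38.5 F [0.4 0.4 0.4]
[[0.0, -0.0, -0.0], [0.0036, -0.0233, 0.0002]]
[[0.0, -0.0, -0.0], [0.0036, -0.0233, 0.0002]]
[[0.0, -0.0, -0.0], [0.0037, -0.0233, 0.0002]]
[[0.0, -0.0, -0.0], [0.0037, -0.0233, 0.0002]]
[[0.0, -0.0, -0.0], [0.0037, -0.0233, 0.0002]]
[[0.0, -0.0, -0.0], [0.0037, -0.0233, 0.0002]]
[[0.0, -0.0, -0.0], [0.0037, -0.0233, 0.0002]]
[[0.0, -0.0, -0.0], [0.0037, -0.0233, 0.0002]]
[[0.0, -0.0, -0.0], [0.0037, -0.0233, 0.0002]]
[[0.0, -0.0, -0.0], [0.0037, -0.0233, 0.0002]]
[[0.0, -0.0, -0.0], [0.0037, -0.0233, 0.0002]]
[[0.0, -0.0, -0.0], [0.0037, -0.0233, 0.0002]]
[[0.0, -0.0, -0.0], [0.0037, -0.0233, 0.0002]]
[[0.0, -0.0, -0.0], [0.0037, -0.0233, 0.0002]]
[[0.0, -0.0, -0.0], [0.0037, -0.0233, 0.0002]]
```

Call:
drive_tool(
  motion=[
    [[0, 0, 0], [0.0037, -0.0233, -0.001], 45],
    [[0, 0, 0], [0.0037, -0.0233, -0.001], 45],
    [[0, 0, 0], [0.0037, -0.0233, -0.001], 45],
    [[0, 0, 0], [0.0037, -0.0233, -0.001], 45],
    [[0, 0, 0], [0.0037, -0.0233, -0.001], 100],
    [[0, 0, 0], [0.0037, -0.0233, -0.001], 100],
    [[0, 0, 0], [0.0037, -0.0233, -0.001], 100],
    [[0, 0, 0], [0.0037, -0.0233, -0.001], 100],
    [[0, 0, 0], [0.0037, -0.0233, -0.001], 100],
    [[0, 0, 0], [0.0037, -0.0233, -0.001], 100],
  ],
)

```text
time_s: 10.92
tcp_pos: [494.8, -1.9, 227.1]
orientation: [0.212, 0.977, 0.004, 0.003]
contact_force: [0.8, -0.1, -0.3]
grip_width: 85.7
```

Run:
```python
from look import *
plan(robot.observe(),[434,-100,205],155,5)
```

```text
t 10.92 pos [494.8  -1.9 227.1] left [-60.8 -98.1 -22.1] turn [0.009 0.004 0.008] grip 85.7 F [ 0.8 -0.1 -0.3]
[[0.002, 0.001, 0.002], [0.0029, -0.0229, 0.0042]]
[[0.002, 0.001, 0.002], [0.0029, -0.0229, 0.0042]]
[[0.002, 0.001, 0.002], [0.0029, -0.0229, 0.0043]]
[[0.002, 0.001, 0.002], [0.0028, -0.0229, 0.0043]]
[[0.002, 0.001, 0.002], [0.0028, -0.0229, 0.0044]]
```

Call:
drive_tool(
  motion=[
    [[0.002, 0.001, 0.002], [0.003, -0.022, 0.004], 100],
    [[0.002, 0.001, 0.002], [0.003, -0.022, 0.004], 100],
    [[0.002, 0.001, 0.002], [0.003, -0.022, 0.004], 100],
    [[0.002, 0.001, 0.002], [0.003, -0.019, 0.004], 100],
    [[0.001, 0, 0], [0.002, -0.012, 0.004], 100],
    [[0, 0, 0], [0, 0, 0], 100],
    [[0, 0, 0], [0, 0, 0], 100],
    [[0, 0, 0], [0, 0, 0], 100],
  ],
)

```text
time_s: 11.58
tcp_pos: [436.1, -91.5, 209.3]
orientation: [0.22, 0.976, -0.002, 0.002]
contact_force: [-0.8, -0.2, 0.5]
grip_width: 85.3
```

Run:
```python
from look import *
m=robot.camera_model("wrist");i=robot.camera("wrist")
for c,s in yellow(i): print(c,s,ray_z(m,c,99).round(1))
plan(robot.observe(),[434,-100,72],155,1)
```

```text
[598.69   2.73] 89 [371.4 132.8  99. ]
[312.67 241.14] 363 [ 435.4 -100.5   99. ]
t 11.63 pos [436.3 -91.1 209.4] left [  -2.3   -8.9 -137.4] turn [-0.002  0.006 -0.006] grip 85.8 F [-0.9  0.6 -0. ]
[[-0.002, 0.006, -0.006], [-0.0009, -0.0087, 0.1375]]
```

Call:
drive_tool(
  motion=[
    [[0, 0, 0], [-0.001, -0.004, 0.012], 100],
    [[0, 0, 0], [-0.0005, -0.004, 0.015], 100],
    [[0, 0, 0], [0, -0.001, 0.015], 100],
    [[0, 0, 0], [0, 0, 0.015], 100],
    [[0, 0, 0], [0, 0, 0.012], 100],
    [[0, 0, 0], [0, 0, 0], 100],
    [[0, 0, 0], [0, 0, 0], 100],
  ],
)

```text
time_s: 12.22
tcp_pos: [440.6, -92.5, 141.1]
orientation: [0.213, 0.977, -0.0, 0.006]
contact_force: [0.7, 0.5, 1.5]
grip_width: 85.4
```

Run:
```python
from look import *
plan(robot.observe(),[434.3,-100.2,75],155,1)
```

```text
t 12.22 pos [440.6 -92.5 141.1] left [ -6.3  -7.7 -66.1] turn [0.002 0.011 0.007] grip 85.4 F [0.7 0.5 1.5]
[[0.002, 0.011, 0.007], [0.0032, -0.0098, 0.0661]]
```

Call:
drive_tool(
  motion=[
    [[0.001, 0.004, 0.003], [0.001, -0.004, 0.01], 100],
    [[0.001, 0.004, 0.003], [0.001, -0.004, 0.012], 100],
    [[0, 0.003, 0], [0.001, -0.002, 0.013], 100],
    [[0, 0, 0], [0, 0, 0.012], 100],
    [[0, 0, 0], [0, 0, 0.01], 100],
    [[0, 0, 0], [0, 0, 0], 100],
    [[0, 0, 0], [0, 0, 0], 100],
  ],
)

```text
time_s: 12.8
tcp_pos: [435.7, -100.8, 81.7]
orientation: [0.215, 0.977, 0.0, 0.002]
contact_force: [-0.5, -0.6, 0.2]
grip_width: 85.4
```

Run:
```python
from look import *
plan(robot.observe(),[434.3,-100.2,75],155,1)
```

```text
t 12.8 pos [ 435.7 -100.8   81.7] left [-1.4  0.6 -6.7] turn [0.001 0.004 0.002] grip 85.4 F [-0.5 -0.6  0.2]
[[0.001, 0.004, 0.002], [0.0016, -0.0001, 0.0067]]
```

Call:
drive_tool(
  motion=[
    [[0, 0.002, 0], [0.001, 0, 0.005], 100],
    [[0, 0.001, 0], [0.0005, 0, 0.003], 100],
    [[0, 0, 0], [0, 0, 0], 40],
    [[0, 0, 0], [0, 0, 0], 30],
    [[0, 0, 0], [0, 0, 0], 0],
    [[0, 0, 0], [0, 0, 0], 0],
    [[0, 0, 0], [0, 0, 0], 0],
    [[0, 0, 0], [0, 0, 0], 0],
    [[0, 0, 0], [0, 0, 0], 0],
  ],
  force=50,
)

```text
time_s: 13.55
tcp_pos: [435.8, -100.6, 75.1]
orientation: [0.215, 0.977, 0.0, 0.002]
contact_force: [0.1, -0.3, -2.4]
grip_width: 14.4
```

Call:
drive_tool(
  motion=[
    [[0, 0, 0], [0, 0, -0.008], 0],
    [[0, 0, 0], [0, 0, -0.015], 0],
    [[0, 0, 0], [0, 0, -0.02], 0],
    [[0, 0, 0], [0, 0, -0.025], 0],
    [[0, 0, 0], [0, 0, -0.025], 0],
    [[0, 0, 0], [0, 0, -0.025], 0],
    [[0, 0, 0], [0, 0, -0.02], 0],
    [[0, 0, 0], [0, 0, 0], 0],
    [[0, 0, 0], [0, 0, 0], 0],
  ],
)

```text
time_s: 14.3
tcp_pos: [432.1, -98.6, 220.6]
orientation: [0.214, 0.977, 0.001, -0.001]
contact_force: [-0.2, -1.1, -3.8]
grip_width: 14.2
```

Run:
```python
from look import *
plan(robot.observe(),[541,236,225],155,15)
```

```text
t 14.3 pos [432.1 -98.6 220.6] left [108.9 334.6   4.4] turn [ 0.001 -0.003  0.005] grip 14.2 F [-0.2 -1.1 -3.8]
[[0.0, -0.0, 0.0], [0.0027, 0.0233, -0.0002]]
[[0.0, -0.0, 0.0], [0.0027, 0.0233, -0.0003]]
[[0.0, -0.0, 0.0], [0.0027, 0.0233, -0.0003]]
[[0.0, -0.0, 0.0], [0.0028, 0.0233, -0.0003]]
[[0.0, -0.0, 0.0], [0.0028, 0.0233, -0.0003]]
[[0.0, -0.0, 0.0], [0.0028, 0.0233, -0.0003]]
[[0.0, -0.0, 0.0], [0.0028, 0.0233, -0.0003]]
[[0.0, -0.0, 0.0], [0.0028, 0.0233, -0.0003]]
[[0.0, -0.0, 0.0], [0.0028, 0.0233, -0.0003]]
[[0.0, -0.0, 0.0], [0.0028, 0.0233, -0.0003]]
[[0.0, -0.0, 0.0], [0.0028, 0.0233, -0.0003]]
[[0.0, -0.0, 0.0], [0.0028, 0.0233, -0.0003]]
[[0.0, -0.0, 0.0], [0.0028, 0.0233, -0.0003]]
[[0.0, -0.0, 0.0], [0.0028, 0.0233, -0.0003]]
[[0.0, -0.0, 0.0], [0.0028, 0.0233, -0.0003]]
```

Call:
drive_tool(
  motion=[
    [[0, 0, 0], [0.003, 0.0233, -0.001], 0],
    [[0, 0, 0], [0.003, 0.0233, -0.001], 0],
    [[0, 0, 0], [0.003, 0.0233, -0.001], 0],
    [[0, 0, 0], [0.003, 0.0233, -0.001], 0],
    [[0, 0, 0], [0.003, 0.0233, -0.001], 0],
    [[0, 0, 0], [0.003, 0.0233, -0.001], 0],
    [[0, 0, 0], [0.003, 0.0233, -0.001], 0],
    [[0, 0, 0], [0.003, 0.0233, -0.001], 0],
    [[0, 0, 0], [0.003, 0.0233, -0.001], 0],
    [[0, 0, 0], [0.003, 0.0233, -0.001], 0],
  ],
)

```text
time_s: 15.13
tcp_pos: [498.6, 127.5, 219.3]
orientation: [0.22, 0.975, -0.002, -0.01]
contact_force: [0.2, -0.2, -1.9]
grip_width: 14.9
```

Run:
```python
from look import *
plan(robot.observe(),[541,236,225],155,5)
```

```text
t 15.13 pos [498.6 127.5 219.3] left [ 42.4 108.5   5.7] turn [-0.008 -0.018 -0.008] grip 14.9 F [ 0.2 -0.2 -1.9]
[[-0.002, -0.004, -0.002], [0.0017, 0.0232, -0.0013]]
[[-0.002, -0.004, -0.002], [0.0016, 0.0232, -0.0013]]
[[-0.002, -0.004, -0.002], [0.0016, 0.0232, -0.0012]]
[[-0.002, -0.004, -0.002], [0.0016, 0.0232, -0.0012]]
[[-0.002, -0.004, -0.002], [0.0015, 0.0232, -0.0012]]
```

Call:
drive_tool(
  motion=[
    [[-0.002, -0.004, -0.002], [0.0016, 0.023, -0.0015], 0],
    [[-0.002, -0.004, -0.002], [0.0016, 0.023, -0.0015], 0],
    [[-0.002, -0.004, -0.002], [0.0016, 0.022, -0.0015], 0],
    [[-0.002, -0.004, -0.002], [0.0016, 0.018, -0.0015], 0],
    [[-0.001, -0.003, 0], [0.0015, 0.012, -0.001], 0],
    [[0, 0, 0], [0, 0, 0], 0],
    [[0, 0, 0], [0, 0, 0], 0],
    [[0, 0, 0], [0, 0, 0], 0],
  ],
)

```text
time_s: 15.8
tcp_pos: [528.2, 229.2, 213.4]
orientation: [0.211, 0.977, -0.001, -0.009]
contact_force: [0.1, 0.0, -2.7]
grip_width: 14.5
```

Run:
```python
from look import *
plan(robot.observe(),[539.3,236.8,150],155,1)
tips(200,300)
```

```text
t 15.8 pos [528.2 229.2 213.4] left [ 11.1   7.6 -63.4] turn [-0.007 -0.016  0.011] grip 14.5 F [ 0.1  0.  -2.7]
[[-0.007, -0.016, 0.011], [-0.008, 0.0119, 0.0632]]
tip [497.51 146.85] 81 [214.67 237.39] 123 [525.6 230.9 237.2] 2.4
```

Call:
drive_tool(
  motion=[
    [[-0.003, -0.006, 0.004], [-0.004, 0.004, 0.002], 0],
    [[-0.002, -0.006, 0.004], [-0.004, 0.004, 0.01], 0],
    [[-0.002, -0.004, 0.003], [-0.002, 0.003, 0.015], 0],
    [[0, 0, 0], [0, 0, 0.015], 0],
    [[0, 0, 0], [0, 0, 0.012], 0],
    [[0, 0, 0], [0, 0, 0.008], 0],
    [[0, 0, 0], [0, 0, 0], 0],
    [[0, 0, 0], [0, 0, 0], 0],
  ],
)

```text
time_s: 16.57
tcp_pos: [546.6, 228.7, 146.1]
orientation: [0.223, 0.975, -0.001, 0.003]
contact_force: [-0.3, 0.4, -1.9]
grip_width: 14.4
```

Run:
```python
from look import *
plan(robot.observe(),[541.9,235.1,79],155,1)
tips(130,300)
```

```text
t 16.57 pos [546.6 228.7 146.1] left [ -4.7   6.4 -67.1] turn [ 0.     0.007 -0.013] grip 14.4 F [-0.3  0.4 -1.9]
[[0.0, 0.007, -0.013], [0.0075, 0.0037, 0.067]]
tip [483.81 187.51] 74 [213.83 267.12] 129 [545.1 230.2 170.6] 1.7
tip [495.68 233.11] 75 [174.8 222.3] 10 [650.1 225.3 198.7] 1.5
tip [486.05 256.5 ] 78 [174.8 222.3] 10 [676.2 214.4 180.1] 0.9
```

Call:
drive_tool(
  motion=[
    [[0, 0.003, -0.005], [0.004, 0.002, 0.004], 0],
    [[0, 0.002, -0.004], [0.003, 0.001, 0.008], 0],
    [[0, 0.001, -0.002], [0.001, 0, 0.008], 0],
    [[0, 0, 0], [0, 0, 0.004], 0],
    [[0, 0, 0], [0, 0, 0], 0],
    [[0, 0, 0], [0, 0, 0], 0],
  ],
)

```text
time_s: 17.17
tcp_pos: [541.3, 236.9, 122.4]
orientation: [0.216, 0.976, 0.001, 0.002]
contact_force: [-0.3, -0.1, -2.6]
grip_width: 14.2
```

Run:
```python
from look import *
plan(robot.observe(),[541.4,235.2,79],155,1)
tips(130,300)
```

```text
t 17.17 pos [541.3 236.9 122.4] left [  0.1  -1.7 -43.4] turn [0.004 0.004 0.   ] grip 14.2 F [-0.3 -0.1 -2.6]
[[0.004, 0.004, 0.0], [-0.0007, -0.0016, 0.0434]]
tip [483.52 194.94] 71 [209.53 266.05] 62 [556.4 230.3 166.2] 0.8
tip [483.52 194.94] 71 [214.47 283.7 ] 113 [538.8 238.1 146.1] 2.1
```

Call:
drive_tool(
  motion=[
    [[0.002, 0.002, 0], [0, -0.001, 0.008], 0],
    [[0.002, 0.002, 0], [0, 0, 0.009], 0],
    [[0, 0, 0], [0, 0, 0.009], 0],
    [[0, 0, 0], [0, 0, 0.006], 0],
    [[0, 0, 0], [0, 0, 0.004], 0],
    [[0, 0, 0], [0, 0, 0], 0],
    [[0, 0, 0], [0, 0, 0], 0],
  ],
)

```text
time_s: 17.85
tcp_pos: [541.3, 235.2, 82.3]
orientation: [0.217, 0.976, -0.0, -0.0]
contact_force: [0.3, -0.2, -1.8]
grip_width: 14.1
```

Run:
```python
from look import *
plan(robot.observe(),[541.4,235.2,79],155,1)
tips(98,140)
```

```text
t 17.85 pos [541.3 235.2  82.3] left [ 0.1 -0.  -3.3] turn [-0.001 -0.001 -0.001] grip 14.1 F [ 0.3 -0.2 -1.8]
[[-0.001, -0.001, -0.001], [-0.0001, 0.0, 0.0033]]
tip [475.03 210.52] 63 [214.63 285.65] 51 [555.2 229.4 125.8] 1.2
tip [475.03 210.52] 63 [218.92 302.13] 103 [539.  236.8 105.9] 2.1
tip [444.04 212.17] 69 [236.68 268.75] 40 [562.8 180.3 126.3] 0.5
tip [464.38 233.61] 76 [214.63 285.65] 51 [582.2 216.4  99.4] 2.1
tip [495.68 233.11] 75 [187.57 301.28] 54 [579.6 267.4 101.2] 0.0
tip [433.29 234.1 ] 73 [236.68 268.75] 40 [588.5 166.1 101.6] 1.7
```

Position is spot on, with 3.3 mm still to go down.

Call:
drive_tool(
  motion=[
    [[0, 0, 0], [0, 0, 0.002], 0],
    [[0, 0, 0], [0, 0, 0.0015], 0],
    [[0, 0, 0], [0, 0, 0.001], 0],
  ],
)

```text
time_s: 18.2
tcp_pos: [542.2, 235.8, 79.2]
orientation: [0.217, 0.976, 0.0, 0.001]
contact_force: [-0.4, -0.1, -1.6]
grip_width: 14.2
```

Run:
```python
from look import *
plan(robot.observe(),[541.4,235.2,79],155,1)
tips(98,108)
```

```text
t 18.2 pos [542.2 235.8  79.2] left [-0.8 -0.6 -0.2] turn [ 0.001  0.001 -0.001] grip 14.2 F [-0.4 -0.1 -1.6]
[[0.001, 0.001, -0.001], [0.0004, -0.0009, 0.0002]]
tip [474.63 212.01] 68 [218.61 303.33] 107 [539.9 237.  102.9] 1.9
tip [464.49 233.56] 77 [214.44 286.75] 32 [581.3 217.3  98.2] 1.7
tip [495.66 233.16] 74 [187.21 302.12] 33 [579.2 268.1 100.2] 0.4
tip [433.29 234.1 ] 73 [236.76 269.31] 29 [588.  166.4 100.9] 1.6
```

No contact yet, so I'll go down 1 mm more.

Call:
drive_tool(
  motion=[
    [[0, 0, 0], [0, 0, 0.001], 0],
    [[0, 0, 0], [0, 0, 0.001], 0],
  ],
)

```text
time_s: 18.47
tcp_pos: [542.6, 236.0, 79.2]
orientation: [0.217, 0.976, 0.0, 0.002]
contact_force: [-4.9, -2.8, 8.8]
grip_width: 14.2
```

Contact at 8.8 N. Releasing, then rising slowly.

Call:
drive_tool(
  motion=[
    [[0, 0, 0], [0, 0, 0], 15],
    [[0, 0, 0], [0, 0, 0], 30],
    [[0, 0, 0], [0, 0, 0], 45],
    [[0, 0, 0], [0, 0, 0], 45],
    [[0, 0, 0], [0, 0, 0], 45],
  ],
)

```text
time_s: 18.88
tcp_pos: [543.6, 236.6, 80.6]
orientation: [0.217, 0.976, 0.001, 0.003]
contact_force: [0.9, 0.5, 0.8]
grip_width: 38.3
```

Call:
drive_tool(
  motion=[
    [[0, 0, 0], [0, 0, -0.01], 45],
    [[0, 0, 0], [0, 0, -0.02], 45],
    [[0, 0, 0], [0, 0, -0.025], 45],
    [[0, 0, 0], [0, 0, -0.025], 45],
    [[0, 0, 0], [0, 0, -0.025], 45],
    [[0, 0, 0], [0, 0, -0.025], 45],
    [[0, 0, 0], [-0.005, -0.02, -0.01], 45],
    [[0, 0, 0], [-0.005, -0.03, 0], 45],
    [[0, 0, 0], [0, -0.02, 0], 45],
    [[0, 0, 0], [0, 0, 0], 45],
  ],
)

```text
time_s: 19.72
tcp_pos: [520.6, 170.1, 233.6]
orientation: [0.214, 0.977, 0.003, 0.003]
contact_force: [0.5, 0.7, -1.0]
grip_width: 38.4
```

Run:
```python
from look import *
plan(robot.observe(),[541,235,200],155,1)
tips(98,108,"end")
```

```text
t 19.72 pos [520.6 170.1 233.6] left [ 20.4  64.9 -33.6] turn [0.008 0.005 0.006] grip 38.4 F [ 0.5  0.7 -1. ]
[[0.008, 0.005, 0.006], [0.0087, 0.0672, 0.0341]]
tip [444.09 212.23] 70 [242.98 286.78] 97 [543.7 186.7 102.5] 2.0
tip [474.84 212.47] 64 [218.41 303.25] 101 [540.6 237.2 102.7] 2.1
tip [464.57 233.67] 75 [213.99 283.4 ] 99 [584.4 215.6 102.4] 2.1
tip [495.68 233.11] 73 [189.41 299.55] 108 [580.1 265.2 102.9] 2.1
tip [433.29 234.1 ] 73 [236.64 268.38] 89 [588.8 165.9 102.1] 1.7
tip [454.4  257.21] 80 [208.49 265.27] 91 [630.1 195.3 102.2] 1.6
tip [486.05 256.5 ] 78 [185.63 279.75] 97 [625.4 243.9 102.6] 2.0
```

View pics/end.png

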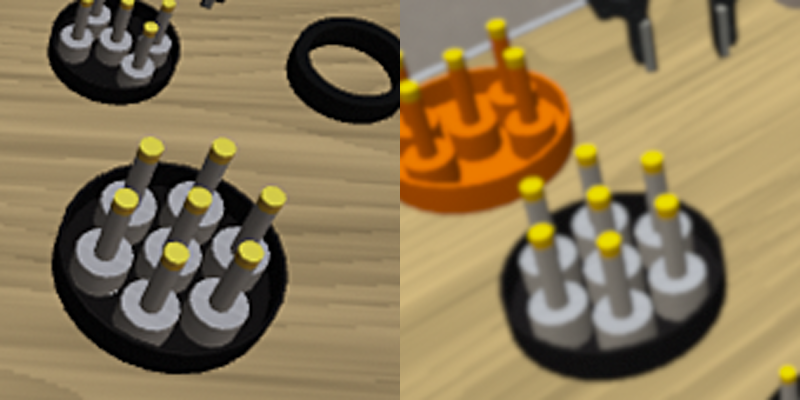

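All seven spigots stand upright in the large black tub. The two new tips are within about 1.4 mm of the middles of their places, and the hand is clear. Handing in.

```bash
python3 -c "
from station import robot
print(robot.close_job())"
```

```text
the job is handed in; nothing more can be done
None
```

Both loose silver spigots now stand in the two empty places of the large black tub, so the ring of six is complete. I handed the job in at about 20 s of the 59 s allowed.

- **Last checks:** triangulated tips are at (540.6, 237.2) and (630.1, 195.3), against gap middles of (539.3, 236.8) and (629.9, 194.5). That is within about 1.4 mm, and both tips are level with the other five. In the last picture all seven stand upright and the gripper is clear.
- **Forces:** the highest reading at the end of a move was about 10 N, on touching the tub floor.
- **What went wrong:** in the first descent the tool drifted about 11 mm. Closing the fingers then slid that spigot sideways about 12 mm on the bench; it stayed upright.
- **Disagreement:** the held tips showed about 3 mm away from the TCP reading. I placed by the camera measurement relative to the tub's own spigots.
- **Left alone:** I did not handle the black or red spigot or the look-alike tubs.

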